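# Open the push-and-turn cap of a solvent can at a metalworker's bench

## Task

Open the clamped solvent can: push its child-resistant cap down against the spring until you feel it bottom, keep it down while turning it anticlockwise (seen from above) about an eighth of a turn, then lift it off and stand it upright, skirt down, in the shallow round steel dish. Push firmly, but never load the can's neck with more than about 35 N; set the cap down rather than dropping it, and leave the ink bottle, the round tin and the file where they are.

Things in the scene. Friction and masses are not known exactly. Their poses are not given: they have to be found in the camera images.
- can: Rectangular bare-metal solvent can, 110 mm (its x) by 70 mm (its y), flat top 114 mm above the bench, clamped in a grey holder (plate 136 x 96 mm) fixed to the bench: it cannot move. Origin: on the bench under the can's middle, z up. The cap sits on a neck in the middle of its top.
- can_neck (a point): On the neck's axis, 140 mm above the bench, hidden in the cap at first. Three hooks (41 mm across) hold the cap; a sprung seal pushes it up with 9 N, rising to 11 to 14 N at a hard stop. How far down the stop lies differs from can to can, 4 to 13 mm, and must be felt. Teeth stop the cap turning except in about the last 1.4 mm above the stop.
- cap: Black round ribbed cap, 54 mm diameter, 36 mm tall, about 60 g, gripped across any diameter; hollow below (20 mm deep). Origin: centre of its lower edge, z up. At the start it is locked on the neck, lower edge 136 mm above the bench, its x along the can's x within 0.1 rad. Below its edge 16 mm are free for fingertips.
- cap_top (a point): Centre of the cap's top face, 36 mm above its origin. Three lugs in the skirt sit under the neck's hooks. Held down at the stop, the cap turns only anticlockwise seen from above (positive about z), about 1.1 rad to a hard end stop; between 0.65 and 1.1 rad from locked the lugs are in the gaps and it lifts straight off.
- dish: Shallow round steel dish, open on top, 130 mm outer diameter at the rim, 12 mm tall, inner floor 118 mm across and 3 mm above the bench; loose, 0.4 kg. Origin: centre of its underside.
- ink_bottle: Bystander: square amber glass bottle 46 x 46 mm, 40 mm tall, with a black cap of 28 mm diameter to 58 mm; loose. Origin: centre of its underside.
- round_tin: Bystander: closed round brass tin, 71 mm diameter, 32 mm tall; loose. Origin: centre of its underside.
- file: Bystander: flat steel file with a dark handle, 270 mm long, 25 mm thick at the handle, lying on the bench along its own x; loose. Origin: on the bench, at the middle of its length.
Not all that is in view belongs to the job. Several things look just like the dish: the one meant starts farthest to the robot's right. What is meant by the cap is not red, and is the larger of those in its own colour.

How it is judged:
By the outcome, as a careful person would: the job done as asked, in the order asked, and still so for the second after the job is handed in, with the robot touching nothing.
It also fails if it takes over 64 s, if anything falls off the work surface, if the arm or the gripper's body presses on something with over 40 N, if the wrist force passes 120 N, or if a joint passes its speed limit or range.

## Robot

A 6-joint arm with a two-finger parallel gripper is mounted at the origin on the work surface. World frame = base frame: x ahead of the robot, y to its left, z up, the work surface at z = 0. Lengths are in mm, angles in rad, forces in N, time in s.
With the tool pointing down it reaches from about 350 to 775 mm from the base axis. Payload 7.3 kg.
Tool frame: the origin (TCP) lies at the very end of the fingers, on their centre line; the grasp point (between the pads) lies 19 mm behind it; z points along the fingers, y is the line along which they close (so a half turn about z gives the same grasp; the last joint's range is limited). The gripper opens to 92 mm and grips with 3 to 60 N. Pads are 19 mm wide; open, the fingers measure 130 mm over their backs; the gripper's body (75 mm by 190 mm) begins 47 mm behind the grasp point.
Start: joints at [0.96, 0.342, 1.524, -0, 1.275, -0.146], TCP at [235.317, 469.33, 226.741] pointing down, gripper open.
Joint ranges: [-2.53, 2.53], [-0.77, 2.02], [0.04, 2.7], [-1, 4.14], [0.28, 2.66], [-3.11, 3.11]. Speed limits (rad/s): [2.57, 2.57, 3.14, 3.14, 3.14, 3.14].

## Interface

Orientations are given as [roll, pitch, yaw] about the fixed x, y, z axes, in that order (R = Rz(yaw) Ry(pitch) Rx(roll)).
In Python, from plant import get_obs, vision, workorder gives the robot as it stands.
- The arm moves only by the shell command python3 -m pendant 'ROWS' [OPENING]. ROWS is a JSON object of lists of equal length, an entry for each row: "dp": the shift along the tool's x, y, z in m, a list of three; "rotation": the turn, a rotation vector about the tool's x, y, z in rad, a list of three. A call has 1 to 8 rows; each row is the pose to reach, as a shift and turn from the pose commanded when the call began, along the tool's axes at that moment; what a row does not reach only later rows make up. A row lasts 1/8 s, in which the tool goes at most 62.5 mm and 10.7 degrees, less where a joint would pass 70% of its speed; a pose out of reach is approached as far as the arm can. A call with a gripper value outside its range is refused whole. OPENING is the finger opening in m, from 0 to 0.0918, set as the call begins (- or left out, the last holds). The fingers move at their own pace and stop on an object; the grip force is fixed at half the most. Time passes only in rows, so rows that repeat a pose let the fingers close. It gives the time, the measured TCP pose, the force, the opening and the grip force at its end, in the units of the state.
- get_obs(): the state, without advancing time (a new reading comes with each control period).
- vision.capture(name): name is "side" or "top"; returns a dict with "pixels" (420x560x3 uint8, red, green, blue), "vfov" (degrees; the focal length in pixels is half the picture's height over the tangent of half this angle, whatever the lens; pixels are square), "cx", "cy" (the principal point, pixels), "dist" ([k1, k2, p1, p2, k3] as OpenCV has them; the pictures are not rectified), "pose" (4x4, takes a point from camera to world coordinates). Camera axes: x right, y up, looking along -z (the intrinsics and any distortion apply to the point x, -y, -z); pixel columns grow to the right and rows downward; lengths in mm; the calibration is good to about 2 mm. A picture is of the moment at which its call begins. There is no depth.
- workorder.close_job(): hands the job in; it is judged then, once.
The state is a dict: "time": time; "joint_positions": joint angles; "dq": joint speeds; "tau": joint torques, N m; "tool_pos": TCP position; "tcp_rot": TCP orientation; "contact_force": force on the tool from outside, world axes, zero at the start; "moment": the same for the moment, N m; "grip_width": finger opening in mm; "finger_force": force on a finger pad.
Only numpy, scipy, OpenCV 4.12 (cv2) and the standard library are available. Lean on these libraries where they do the work, as an engineer would, in place of code of your own. Each camera call takes 0.05 s, during which the arm holds its last target. There are 200 camera calls.

## Working session

There is one attempt and no reset: what is moved stays moved. The work goes in short steps, Python scripts to look and compute and a shell command to move; the robot and the scene stay as the last step left them, time stands still between calls to the robot, and variables do not carry over. Pictures are saved under pics/ and viewed, at most 10 in all, crops included, and the job is handed in when it is done.

```bash
mkdir -p pics; ls; python3 - <<'E'
from plant import get_obs, vision
import cv2,numpy as np,pickle
d={}
for n in("top","side"):
    c=vision.capture(n); d[n]=c
    cv2.imwrite(f"pics/{n}0.png",np.ascontiguousarray(c["pixels"][:,:,::-1]))
    print(n,c["vfov"],c["cx"],c["cy"],c["dist"],np.round(c["pose"],3).tolist())
pickle.dump(d,open("cap.pkl","wb"))
o=get_obs();print({k:np.round(v,3).tolist() for k,v in o.items()})
E
```

```text
pics
top 45.50963963912034 277.3797170781151 214.09132884833093 [-0.18902851  0.          0.          0.          0.        ] [[0.009, 0.991, -0.131, 399.646], [-1.0, 0.011, 0.01, 62.886], [0.012, 0.131, 0.991, 1157.501], [0.0, 0.0, 0.0, 1.0]]
side 55.9689350375642 284.85341401374666 214.89149237011605 [-0.08522905  0.          0.          0.          0.        ] [[-0.976, 0.163, -0.147, 435.783], [-0.219, -0.657, 0.722, 665.228], [0.021, 0.736, 0.676, 694.415], [0.0, 0.0, 0.0, 1.0]]
{'time': 0.1, 'joint_positions': [0.96, 0.343, 1.525, 0.0, 1.275, -0.146], 'dq': [0.001, -0.0, -0.001, 0.002, 0.002, -0.001], 'tau': [0.001, -43.2, -24.47, 0.072, 0.053, -0.0], 'tool_pos': [235.083, 469.033, 226.126], 'tcp_rot': [-3.14, -0.0, 2.677], 'contact_force': [-0.348, 0.768, -0.376], 'moment': [0.004, 0.069, -0.043], 'finger_force': 0.0, 'grip_width': 91.796}
```

View pics/top0.png

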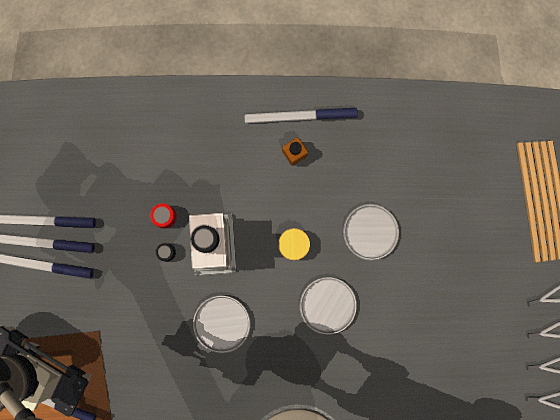

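View pics/side0.png

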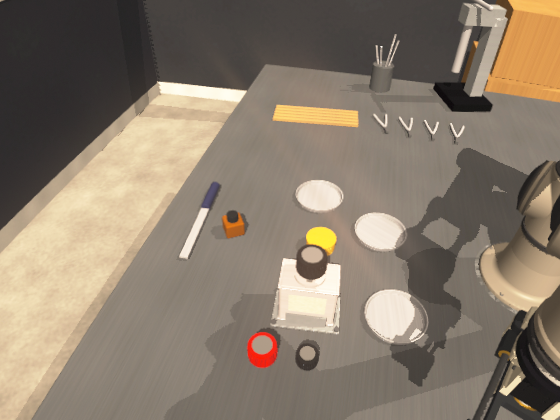

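The top view shows the clamped can with its large black cap at about (204,238). A red cap at (163,215) and a small black one at (166,252) are distractors. Of the three dishes, the rightmost is at (371,232). The yellow tin is at (294,244), the bottle at (295,151) and the file at (300,115). In the side view the cap is at (312,260), and the far-right dish should be the one at (320,196).

```bash
cat > h.py <<'E'
import numpy as np,cv2
def K(c):
    f=c["pixels"].shape[0]/2/np.tan(np.radians(c["vfov"]/2))
    return np.array([[f,0,c["cx"]],[0,f,c["cy"]],[0,0,1.]])
def ray(c,uv):
    p=cv2.undistortPoints(np.array([[uv]],float),K(c),np.array(c["dist"]))[0,0]
    P=np.array(c["pose"]); d=P[:3,:3]@[p[0],-p[1],-1]; return P[:3,3],d/np.linalg.norm(d)
def plane(c,uv,z):
    o,d=ray(c,uv); return o+d*(z-o[2])/d[2]
def proj(c,X):
    P=np.linalg.inv(np.array(c["pose"])); q=P[:3,:3]@X+P[:3,3]
    return cv2.projectPoints(np.array([[q[0],-q[1],-q[2]]]),np.zeros(3),np.zeros(3),K(c),np.array(c["dist"]))[0].ravel()
def tri(a,ua,b,ub):
    (o,d),(p,e)=ray(a,ua),ray(b,ub)
    t=np.linalg.lstsq(np.c_[d,-e],p-o,rcond=None)[0]; x,y=o+d*t[0],p+e*t[1]
    return (x+y)/2,np.linalg.norm(x-y)
def blobs(m,lo=30):
    n,l,s,c=cv2.connectedComponentsWithStats(m.astype(np.uint8))
    return [(i,s[i].tolist(),c[i].round(1).tolist()) for i in range(1,n) if s[i][4]>lo],l
E
python3 - <<'E'
import pickle; from h import *
d=pickle.load(open("cap.pkl","rb"));t,s=d["top"],d["side"]
for n,c,(x0,y0,x1,y1) in(("top",t,(180,205,250,285)),("side",s,(265,235,350,335))):
    im=c["pixels"][y0:y1,x0:x1]; cv2.imwrite(f"pics/{n}_crop.png",cv2.resize(np.ascontiguousarray(im[:,:,::-1]),None,fx=6,fy=6,interpolation=0)[:600])
# dishes: bright blobs
for n,c in(("top",t),("side",s)):
    p=c["pixels"].astype(int); m=(p.min(2)>125)&(p.max(2)-p.min(2)<35)
    for b in blobs(m,300)[0]:
        print(n,b,plane(c,b[2],5).round(1)[:2])
    g=c["pixels"].mean(2); sat=p.max(2)-p.min(2)
    m2=(g<45)&(sat<25)
    R=((180,260,200,270) if n=="top" else (290,335,235,290))
    m2=m2[R[2]:R[3],R[0]:R[1]]
    for b in blobs(m2,60)[0]: print(" dark",b[1],np.array(b[2])+[R[0],R[2]])
E
python3 - <<'E'
import cv2,numpy as np
a=cv2.imread("pics/top_crop.png");b=cv2.imread("pics/side_crop.png")
h=480;o=np.zeros((500,800,3),np.uint8)
a=cv2.resize(a,(395,451));b=cv2.resize(b,(400,470));o[:451,:395]=a;o[:470,400:]=b;cv2.imwrite("pics/crops.png",o)
E
```

```text
top (883, [245, 111, 71, 12, 582], [280.0, 116.0]) [790.3  46.9]
top (884, [343, 204, 56, 56, 2236], [371.4, 231.6]) [ 513.7 -168.7]
top (886, [0, 215, 55, 10, 449], [26.3, 219.7]) [532.2 661.9]
top (905, [190, 228, 42, 47, 640], [209.3, 259.6]) [445.1 206.8]
top (909, [0, 235, 53, 13, 448], [25.8, 241.0]) [480.2 659.6]
top (912, [0, 254, 53, 18, 452], [26.0, 262.6]) [428. 656.]
top (918, [300, 277, 56, 56, 2193], [328.9, 303.3]) [347.8 -68.8]
top (920, [193, 296, 57, 45, 1746], [224.5, 318.4]) [311.3 169.4]
 dark [11, 26, 28, 27, 254] [206.7 239.7]
side (1, [470, 0, 38, 96, 1349], [488.8, 43.2]) [ -198.2 -1704.7]
side (30, [159, 82, 87, 20, 892], [201.6, 91.5]) [1061.9 -692.7]
side (50, [297, 179, 47, 34, 1054], [319.4, 195.3]) [ 511.4 -170.6]
side (58, [354, 183, 52, 69, 1580], [377.4, 226.4]) [349.1 -85. ]
side (68, [179, 208, 30, 52, 433], [193.5, 232.6]) [789.4  46.3]
side (90, [360, 251, 64, 92, 2749], [390.5, 309.5]) [309.1 160.1]
side (107, [277, 258, 64, 37, 1023], [312.9, 280.1]) [479.7 121.2]
side (149, [270, 297, 71, 38, 456], [308.3, 321.5]) [470.9 226.8]
```

View pics/crops.png

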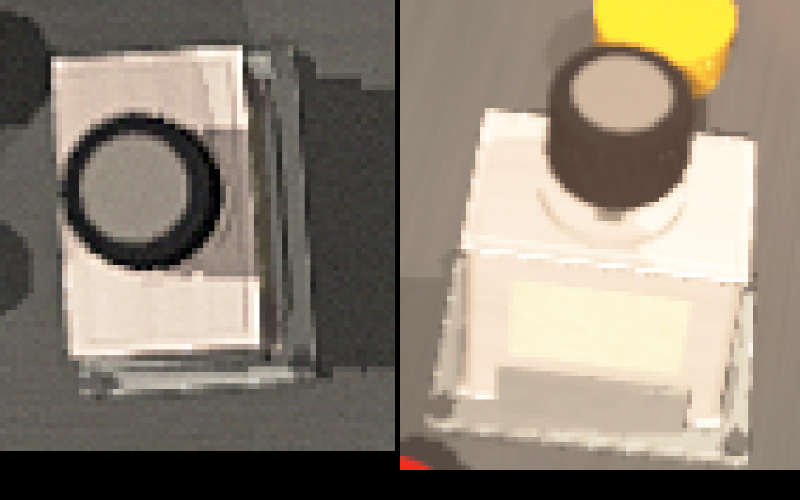

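The enlarged crops show the cap's grey top disc centred at crop (137,187) in the top view and (622,93) in the side view. The can's top corners are at crop (52,57), (243,47), (260,345) and (70,357).

```bash
python3 - <<'E'
import pickle; from h import *
d=pickle.load(open("cap.pkl","rb"));t,s=d["top"],d["side"]
T=lambda x,y:(180+x/5.643-.5,205+y/5.643-.5)
S=lambda x,y:(265+(x-400)/4.706-.5,235+y/4.706-.5)
a,b=T(137,187),S(622,93)
print(plane(t,a,172),plane(s,b,172),tri(t,a,s,b))
c=np.array([plane(t,T(*p),114)[:2] for p in((52,57),(243,47),(260,345),(70,357))]);print(c,c.mean(0))
c2=np.array([plane(s,S(*p),114)[:2] for p in((485,110),(757,140),(748,280),(462,247))]);print(c2,c2.mean(0))
v=c[0]+c[1]-c[2]-c[3];print("yaw",np.arctan2(v[1],v[0]))
# dish: rim box via ellipse on the mask hull
for n,c,uv in(("top",t,(371,232)),("side",s,(319,196))):
    p=c["pixels"].astype(int); m=((p.min(2)>110)&(p.max(2)-p.min(2)<35))
    bl,l=blobs(m,300); i=l[uv[1],uv[0]]
    cn=max(cv2.findContours((l==i).astype(np.uint8),0,1)[0],key=len)
    q=np.array([plane(c,x,12)[:2] for x in cn[:,0].astype(float)]).astype(np.float32)
    print(n,cv2.minEnclosingCircle(q),cv2.fitEllipse(q))
E
```

```text
[481.78552954 197.97805727 172.        ] [480.92720972 196.72204331 172.        ] (array([481.25127972, 197.80206835, 173.23873118]), np.float64(0.8590338721943259))
[[534.95065737 239.28646341]
 [539.48969766 167.59693219]
 [428.73586355 158.92038292]
 [423.24666398 229.33788792]] [481.60572064 198.78541661]
[[539.43704973 167.39005594]
 [427.7114991  157.03739321]
 [422.65645203 227.59111477]
 [532.44046667 237.75434298]] [480.56136688 197.44322672]
yaw 0.08352948459681482
top ((512.8760375976562, -165.70083618164062), 65.52448272705078) ((513.3101196289062, -165.7404327392578), (128.15306091308594, 128.69366455078125), 54.40742492675781)
side ((279.00616455078125, -1103.03466796875), 1747.5655517578125) ((352.0168762207031, -914.3404541015625), (1134.94580078125, 2918.209716796875), 158.19268798828125)
```

```bash
python3 -m pendant '{"dp":[[-0.045,-0.0175,0.0],[-0.09,-0.035,0.005],[-0.14,-0.0545,0.01],[-0.19,-0.074,0.015],[-0.24,-0.0935,0.02],[-0.29,-0.1125,0.02],[-0.325,-0.1265,0.02],[-0.3415,-0.1326,0.02]],"rotation":[[0,0,0],[0,0,0],[0,0,0],[0,0,0],[0,0,0],[0,0,0],[0,0,0],[0,0,0]]}' 0.0918; python3 -m pendant '{"dp":[[0,0,0]],"rotation":[[0,0,0]]}'; python3 -c "
from plant import get_obs
print(get_obs())"
```

```text
time: 1.1
tool_pos: [482.0, 196.3, 206.3]
tcp_rot: [-3.141, -0.001, 2.675]
contact_force: [-0.6, 0.9, 0.1]
grip_width: 91.7
finger_force: 0.0
time: 1.23
tool_pos: [481.2, 197.5, 206.4]
tcp_rot: [-3.141, -0.001, 2.675]
contact_force: [-0.3, 0.3, -0.3]
grip_width: 91.5
finger_force: 0.0
{'time': 1.225, 'joint_positions': array([ 2.41828736e-01,  3.50956593e-01,  1.56957316e+00,  3.78414376e-04,
        1.22170490e+00, -8.62835107e-01]), 'dq': array([ 0.0381393 , -0.01365272,  0.01575184,  0.0078831 ,  0.00353168,
        0.01225892]), 'tau': array([-1.41189672e+00, -4.24646580e+01, -2.42164189e+01, -1.55042550e-01,
        6.98980395e-03, -1.78790563e-01]), 'tool_pos': array([481.21820114, 197.5015098 , 206.40926758]), 'tcp_rot': array([-3.14144523e+00, -7.18920228e-04,  2.67533057e+00]), 'contact_force': array([-0.32746535,  0.32565743, -0.26018632]), 'moment': array([ 0.00704052, -0.02825425,  0.00906996]), 'finger_force': 0.0, 'grip_width': 91.5213847748641}
```

```bash
python3 -m pendant '{"dp":[[0,0,0.015],[0,0,0.03],[0,0,0.045],[0,0,0.058],[0,0,0.067],[0,0,0.067],[0,0,0.067]],"rotation":[[0,0,0],[0,0,0],[0,0,0],[0,0,0],[0,0,0],[0,0,0],[0,0,0]]}' 0.0918; python3 - <<'E'
from plant import vision; import cv2,numpy as np
a=vision.capture("top")["pixels"][170:300,140:270];b=vision.capture("side")["pixels"][200:330,250:380]
cv2.imwrite("pics/g.png",cv2.resize(np.hstack([a,b])[:,:,::-1],None,fx=3,fy=3))
E
```

```text
time: 2.1
tool_pos: [481.5, 197.8, 140.1]
tcp_rot: [3.141, 0.001, 2.677]
contact_force: [0.9, 0.3, 0.2]
grip_width: 92.3
finger_force: 0.0
```

View pics/g.png

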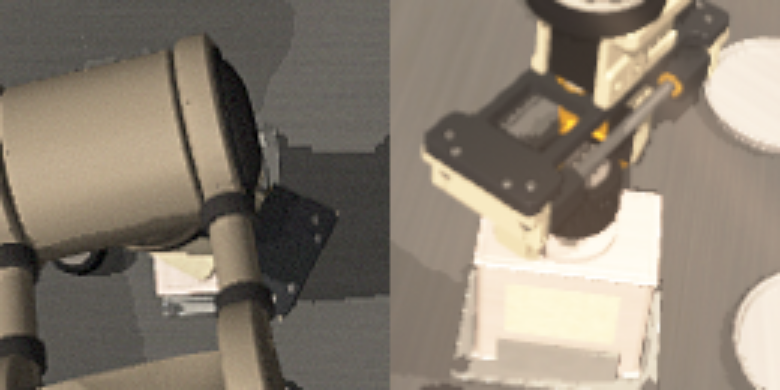

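The side view shows the fingers straddling the cap at about (590,200) in the picture, with no contact. I'll close on it.

```bash
for i in 1 2; do :; done; python3 -m pendant '{"dp":[[0,0,0],[0,0,0],[0,0,0],[0,0,0]],"rotation":[[0,0,0],[0,0,0],[0,0,0],[0,0,0]]}' 0.03;  python3 -m pendant '{"dp":[[0,0,0],[0,0,0]],"rotation":[[0,0,0],[0,0,0]]}'
```

```text
time: 2.7
tool_pos: [481.2, 197.7, 139.8]
tcp_rot: [3.142, 0.0, 2.677]
contact_force: [0.5, -0.1, 1.1]
grip_width: 56.8
finger_force: 0.0
time: 2.95
tool_pos: [481.1, 197.6, 139.7]
tcp_rot: [-3.141, -0.0, 2.677]
contact_force: [0.0, -0.7, 0.7]
grip_width: 53.7
finger_force: 30.0
```

```bash
for i in 1 2 3; do python3 -m pendant '{"dp":[[0,0,0.001],[0,0,0.001]],"rotation":[[0,0,0],[0,0,0]]}' | egrep 'pos|contact|grip'; done
```

```text
tool_pos: [481.2, 197.6, 139.5]
contact_force: [-3.6, -1.6, 8.5]
grip_width: 53.8
tool_pos: [481.1, 197.6, 138.7]
contact_force: [-3.5, -0.7, 8.0]
grip_width: 53.8
tool_pos: [481.2, 197.6, 137.7]
contact_force: [-3.2, -3.1, 9.7]
grip_width: 53.6
```

```bash
for i in 1 2; do python3 -m pendant '{"dp":[[0,0,0.001],[0,0,0.001]],"rotation":[[0,0,0],[0,0,0]]}' | egrep 'pos|contact|grip'; done; python3 -c "
from plant import get_obs
o=get_obs();print(o['tool_pos'],o['contact_force'],o['moment'])"
```

```text
tool_pos: [481.2, 197.6, 136.8]
contact_force: [-3.5, -2.0, 9.5]
grip_width: 53.8
tool_pos: [481.1, 197.6, 135.8]
contact_force: [-3.8, -1.9, 9.8]
grip_width: 53.7
[481.13310752 197.64532127 135.80493137] [-3.79773498 -1.8642091   9.78879869] [-0.31331527  0.59150894 -0.04691344]
```

```bash
for i in 1 2; do python3 -m pendant '{"dp":[[0,0,0.001],[0,0,0.001]],"rotation":[[0,0,0],[0,0,0]]}' | egrep 'pos|contact'; done
```

```text
tool_pos: [481.1, 197.6, 134.9]
contact_force: [-4.3, -2.2, 10.2]
tool_pos: [481.1, 197.6, 133.9]
contact_force: [-4.5, -2.1, 9.9]
```

```bash
for i in 1 2; do python3 -m pendant '{"dp":[[0,0,0.0007],[0,0,0.0007]],"rotation":[[0,0,0],[0,0,0]]}' | egrep 'pos|contact'; done
```

```text
tool_pos: [481.1, 197.6, 133.2]
contact_force: [-4.4, -2.3, 10.3]
tool_pos: [481.1, 197.6, 132.6]
contact_force: [-4.2, -2.0, 10.9]
```

```bash
for i in 1 2 3; do python3 -m pendant '{"dp":[[0,0,0.0007],[0,0,0.0007]],"rotation":[[0,0,0],[0,0,0]]}' | egrep 'pos|contact'; done
```

```text
tool_pos: [481.2, 197.6, 131.9]
contact_force: [-4.4, -1.3, 11.6]
tool_pos: [481.1, 197.6, 131.2]
contact_force: [-4.2, -2.5, 11.7]
tool_pos: [481.2, 197.7, 130.6]
contact_force: [-4.8, -2.3, 11.5]
```

```bash
for i in 1 2 3; do python3 -m pendant '{"dp":[[0,0,0.0007],[0,0,0.0007]],"rotation":[[0,0,0],[0,0,0]]}' | egrep 'pos|contact'; done
```

```text
tool_pos: [481.1, 197.6, 129.9]
contact_force: [-4.7, -2.2, 12.7]
tool_pos: [481.2, 197.6, 129.4]
contact_force: [-4.6, -2.4, 13.3]
tool_pos: [481.2, 197.6, 129.4]
contact_force: [-6.7, -3.0, 18.8]
```

```bash
python3 -m pendant '{"dp":[[0,0,0.0002],[0,0,0.0002],[0,0,0.0002],[0,0,0.0002]],"rotation":[[0,0,-0.05],[0,0,-0.12],[0,0,-0.2],[0,0,-0.2]]}' | egrep 'pos|rot|contact'; python3 -c "
from plant import get_obs
o=get_obs();print(o['moment'])"
```

```text
tool_pos: [482.2, 198.2, 129.4]
tcp_rot: [3.139, 0.003, 2.878]
contact_force: [-3.6, -0.7, 16.5]
[-0.20886925  0.71379195  0.05215029]
```

```bash
python3 -m pendant '{"dp":[[0,0,0.0002],[0,0,0.0002],[0,0,0.0002],[0,0,0.0002],[0,0,0.0002]],"rotation":[[0,0,-0.08],[0,0,-0.18],[0,0,-0.28],[0,0,-0.35],[0,0,-0.35]]}' | egrep 'pos|rot|contact'; python3 -c "
from plant import get_obs
o=get_obs();print(o['moment'])"
```

```text
tool_pos: [482.0, 198.2, 129.4]
tcp_rot: [3.141, 0.004, -3.055]
contact_force: [-4.8, -0.9, 19.3]
[-0.18115104  0.90515372  0.06920237]
```

```bash
python3 -m pendant '{"dp":[[0,0,0],[0,0,0],[0,0,0],[0,0,0],[0,0,0]],"rotation":[[0,0,-0.08],[0,0,-0.18],[0,0,-0.28],[0,0,-0.34],[0,0,-0.34]]}' | egrep 'pos|rot|contact'; python3 -c "
from plant import get_obs
o=get_obs();print(o['moment'],o['joint_positions'][5])"
```

```text
tool_pos: [482.0, 198.1, 129.4]
tcp_rot: [-3.141, 0.004, -2.715]
contact_force: [-5.0, -1.4, 19.4]
[-0.23466918  0.92239935  0.04208779] -1.7543121497336263
```

```bash
python3 -m pendant '{"dp":[[0,0,-0.002],[0,0,-0.004],[0,0,-0.006],[0,0,-0.008],[0,0,-0.010],[0,0,-0.0105]],"rotation":[[0,0,0],[0,0,0],[0,0,0],[0,0,0],[0,0,0],[0,0,0]]}' | egrep 'pos|contact|grip|fing'; python3 -m pendant '{"dp":[[0,0,-0.001],[0,0,-0.0025],[0,0,-0.0025]],"rotation":[[0,0,0],[0,0,0],[0,0,0]]}' | egrep 'pos|contact|grip|fing'
```

```text
tool_pos: [481.9, 198.1, 138.5]
contact_force: [-1.3, -0.4, 7.2]
grip_width: 53.7
finger_force: 30.0
tool_pos: [481.9, 198.0, 141.0]
contact_force: [-1.4, -0.8, 8.7]
grip_width: 53.8
finger_force: 30.0
```

```bash
python3 -m pendant '{"dp":[[0,0,-0.004],[0,0,-0.008],[0,0,-0.012],[0,0,-0.012]],"rotation":[[0,0,0],[0,0,0],[0,0,0],[0,0,0]]}' | egrep 'pos|contact|grip|fing'; python3 -m pendant '{"dp":[[0,0,-0.015],[0,0,-0.03],[0,0,-0.045],[0,0,-0.055],[0,0,-0.055]],"rotation":[[0,0,0],[0,0,0],[0,0,0],[0,0,0],[0,0,0]]}' | egrep 'pos|rot|contact|grip|fing'
```

```text
tool_pos: [481.3, 197.8, 151.9]
contact_force: [-1.0, -0.1, -0.9]
grip_width: 53.7
finger_force: 30.0
tool_pos: [481.6, 197.9, 207.7]
tcp_rot: [-3.141, 0.002, -2.716]
contact_force: [-0.5, -0.4, -0.8]
grip_width: 53.8
finger_force: 30.0
```

```bash
python3 - <<'E'
from plant import vision; import cv2,numpy as np
b=vision.capture("side")["pixels"]
cv2.imwrite("pics/l.png",cv2.resize(np.ascontiguousarray(b[150:360,210:430,::-1]),None,fx=2.5,fy=2.5))
E
```

```text
(no output)
```

View pics/l.png

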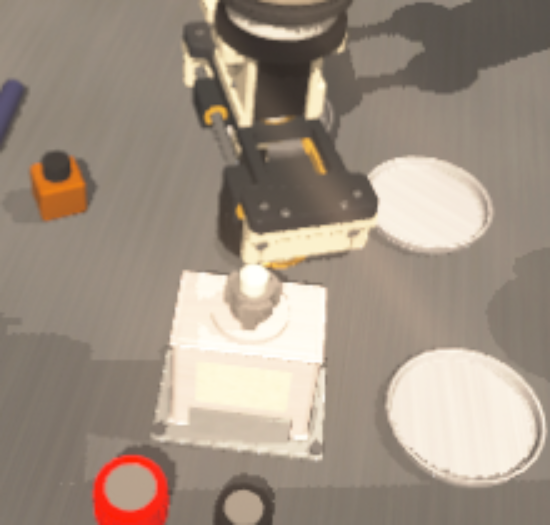

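The cap is held by the gripper and the neck is bare at about (255,285) in the picture. Next I'll carry it to the dish.

```bash
python3 -m pendant '{"dp":[[0.012,-0.034,0],[0.028,-0.08,0],[0.046,-0.13,0],[0.064,-0.18,0],[0.082,-0.233,0],[0.1,-0.283,0],[0.1145,-0.325,0],[0.1215,-0.3446,0]],"rotation":[[0,0,0],[0,0,0],[0,0,0],[0,0,0],[0,0,0],[0,0,0],[0,0,0],[0,0,0]]}' | egrep 'pos|rot|contact|grip'; python3 -m pendant '{"dp":[[0,0,0.03],[0,0,0.06],[0,0,0.09],[0,0,0.12],[0,0,0.14],[0,0,0.15],[0,0,0.15]],"rotation":[[0,0,0],[0,0,0],[0,0,0],[0,0,0],[0,0,0],[0,0,0],[0,0,0]]}' | egrep 'pos|rot|contact|grip'
python3 - <<'E'
from plant import vision; import cv2,numpy as np
a=vision.capture("top")["pixels"][170:300,300:430];b=vision.capture("side")["pixels"][120:250,250:380]
cv2.imwrite("pics/d.png",cv2.resize(np.hstack([a,b])[:,:,::-1],None,fx=3,fy=3))
E
```

```text
tool_pos: [512.2, -168.3, 205.9]
tcp_rot: [3.141, -0.001, -2.719]
contact_force: [0.4, 0.5, -0.6]
grip_width: 53.6
tool_pos: [512.4, -165.7, 56.3]
tcp_rot: [3.14, -0.001, -2.716]
contact_force: [1.0, 0.1, 0.4]
grip_width: 53.9
```

View pics/d.png

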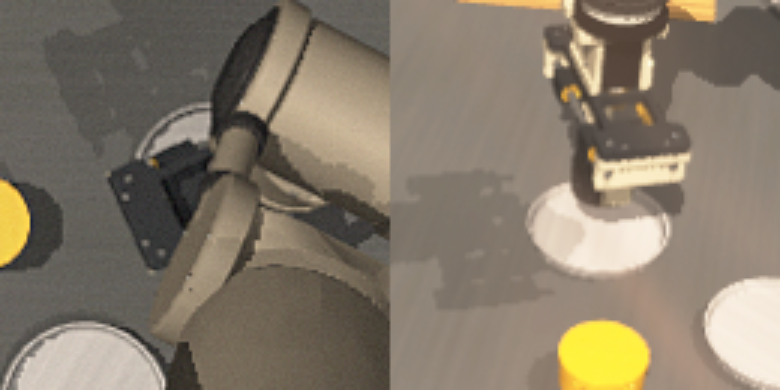

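The cap is above the target dish, whose rim is seen at about (600,230) in the picture. I'll lower it now.

```bash
python3 -m pendant '{"dp":[[0,0,0.015],[0,0,0.03],[0,0,0.04],[0,0,0.043],[0,0,0.043]],"rotation":[[0,0,0],[0,0,0],[0,0,0],[0,0,0],[0,0,0]]}' | egrep 'pos|contact|grip'; for i in 1 2 3 4; do python3 -m pendant '{"dp":[[0,0,0.001],[0,0,0.001]],"rotation":[[0,0,0],[0,0,0]]}' | egrep 'pos|contact'; done
```

```text
tool_pos: [512.6, -166.3, 13.5]
contact_force: [-0.4, 0.7, -0.5]
grip_width: 53.8
tool_pos: [512.8, -166.4, 13.0]
contact_force: [0.3, 0.7, -0.6]
tool_pos: [512.6, -166.3, 11.8]
contact_force: [0.0, 0.3, -0.2]
tool_pos: [512.6, -166.3, 10.6]
contact_force: [-0.1, 1.3, 0.2]
tool_pos: [512.6, -166.3, 9.6]
contact_force: [0.6, -0.6, -0.6]
```

```bash
for i in 1 2 3 4; do python3 -m pendant '{"dp":[[0,0,0.0008],[0,0,0.0008]],"rotation":[[0,0,0],[0,0,0]]}' | egrep 'pos|contact'; done
```

```text
tool_pos: [512.6, -166.3, 8.8]
contact_force: [0.3, 0.5, -0.8]
tool_pos: [512.6, -166.3, 8.0]
contact_force: [0.2, -0.3, 0.3]
tool_pos: [512.6, -166.3, 7.2]
contact_force: [-0.2, 0.1, -1.2]
tool_pos: [512.7, -166.3, 6.6]
contact_force: [-0.1, 0.9, 2.6]
```

```bash
python3 -m pendant '{"dp":[[0,0,0.0002],[0,0,0.0002]],"rotation":[[0,0,0],[0,0,0]]}' | egrep 'pos|contact'; python3 -m pendant '{"dp":[[0,0,0],[0,0,0],[0,0,0],[0,0,0]],"rotation":[[0,0,0],[0,0,0],[0,0,0],[0,0,0]]}' 0.068; python3 -m pendant '{"dp":[[0,0,-0.005],[0,0,-0.015],[0,0,-0.03],[0,0,-0.05],[0,0,-0.08],[0,0,-0.12],[0,0,-0.16],[0,0,-0.16]],"rotation":[[0,0,0],[0,0,0],[0,0,0],[0,0,0],[0,0,0],[0,0,0],[0,0,0],[0,0,0]]}' | egrep 'pos|contact|grip';  python3 -m pendant '{"dp":[[0.01,0.04,0],[0.02,0.09,0],[0.03,0.14,0],[0.03,0.18,0],[0.03,0.2,0],[0.03,0.2,0]],"rotation":[[0,0,0],[0,0,0],[0,0,0],[0,0,0],[0,0,0],[0,0,0]]}' | egrep 'pos|time'
python3 - <<'E'
from plant import vision; import cv2,numpy as np
a=vision.capture("top")["pixels"][90:300,180:430];b=vision.capture("side")["pixels"][120:330,170:420]
cv2.imwrite("pics/e.png",cv2.resize(np.hstack([a,b])[:,:,::-1],None,fx=1.6,fy=1.6))
E
```

```text
tool_pos: [512.7, -166.3, 6.6]
contact_force: [-1.8, 1.3, 5.4]
time: 16.1
tool_pos: [512.6, -166.3, 6.2]
tcp_rot: [3.141, -0.0, -2.716]
contact_force: [0.5, 0.3, 0.8]
grip_width: 67.9
finger_force: 0.0
tool_pos: [514.4, -167.1, 170.7]
contact_force: [0.0, 0.1, -0.8]
grip_width: 67.6
time: 17.85
tool_pos: [401.9, 4.5, 166.2]
```

View pics/e.png

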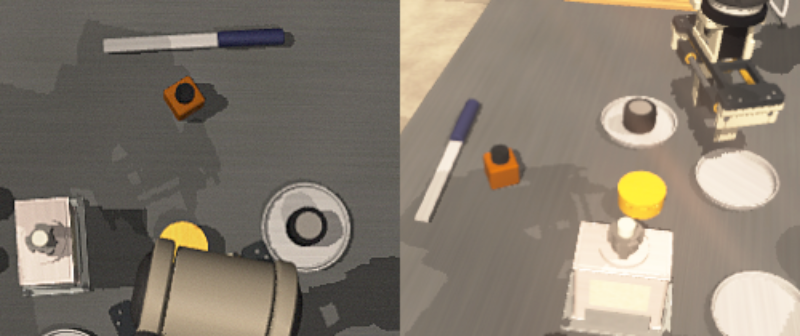

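The cap stands upright in the right-hand dish at (307,227). The bottle, tin and file look undisturbed, and the arm is clear.

```bash
python3 -m pendant '{"dp":[[0,0,0],[0,0,0],[0,0,0],[0,0,0]],"rotation":[[0,0,0],[0,0,0],[0,0,0],[0,0,0]]}' | egrep 'pos|contact'; python3 -c "
from plant import workorder
print(workorder.close_job())"
```

```text
tool_pos: [402.9, 3.3, 166.3]
contact_force: [0.3, -0.2, -0.2]
the job is handed in; nothing more can be done
None
```

The can is open and its cap is standing skirt down in the rightmost dish, set down gently with the arm clear; the push peaked at about 19 N in the readings, the bottle, tin and file look undisturbed, and I handed the job in at about 18 s.

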